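# Lower the padding press by one turn of its hand wheel

### The job

A ticket pad lies in the bench press. Lower the platen by one thread pitch: push the hand wheel round clockwise (seen from above) by its upright spoke handle through exactly one full turn, so that the handle ends where it stood at the start, then leave it. Push lightly with the fingertips or the outside of the fingers, without pinching the handle, without pressing on the pad, and leave the pad and the tape roll, shaker and cup beside the press where they are.

Things in the scene. Friction and masses are not known exactly. Their poses are not given: they have to be found in the camera images.
- press: grey bench padding press, fixed to the worktop: bed 150 (x) x 180 (y) mm, its top 20 mm above the worktop; two steel columns at y = +-72 mm carry a crosshead 44 x 178 mm whose top is at 112 mm. Origin on the worktop under the middle of the bed, on the wheel's axis; z up. A small horizontal hand wheel sits on top; nothing else of the press is higher than the wheel.
- wheel_hub (a point): centre of the hand wheel on its upright turning axis, at rim height (132 mm above the worktop; the wheel stays at that height as it turns). Hub 34 mm across, rising to 149 mm; three thin spokes; round rim of 60 mm mean radius, 12 mm thick, its top at 138 mm. The wheel turns stiffly (2 N at the handle when turned slowly, 4 N at one radian a second) and stays where it is left.
- wheel_handle (a point): middle of the only upright handle, a black round grip 19 mm across standing on the rim at the end of one spoke, 60 mm from the wheel's axis; the grip reaches from 139 to 185 mm above the worktop (this point: 162 mm). It goes round with the wheel, and its sleeve revolves freely on its own upright pin, as crank handles do.
- wheel (a joint): angle of the hand wheel, rad; grows as the wheel turns clockwise seen from above; one turn = 6.283. Its value at the start lies between -2 and 2; at 0 the handle points along the press's +x, stops far outside the job.
- platen (a joint): how far the steel platen in the press has come down, m; the wheel's screw moves it 0.008 down for each clockwise turn. About 11 to 17 mm of air lies between platen and pad at the start; 3 to 9 mm are left after one turn, a second full turn may press on the pad.
- pad: white pad of tickets, 60 x 85 x 19 mm, lying loose on the press bed under the platen; origin at the centre of its underside
- tape_roll: loose bystander beside the press: brown roll of packing tape lying flat, 79 mm across, 37 mm high; origin at the centre of its underside
- shaker: loose bystander beside the press: glass shaker with domed metal cap, 27 mm across, 74 mm high; origin at the centre of its underside
- cup: loose bystander beside the press: pale cup, 70 x 92 x 50 mm with its handle; origin at the centre of its underside
Not all that is in view belongs to the job. Leave any purple look-alike of the press alone.

How it is judged:
By the outcome, as a careful person would: the job done as asked, in the order asked, and still so for the second after the job is handed in, with the robot touching nothing.
It also fails if it takes over 67 s, if anything falls off the work surface, if the arm or the gripper's body presses on something with over 40 N, if the wrist force passes 120 N, or if a joint passes its speed limit or range.

### The arm

A 6-joint arm with a two-finger parallel gripper is mounted at the origin on a cart in front of the work surface, level with it; the furniture and walls round the work are solid. World frame = base frame: x ahead of the robot, y to its left, z up, the work surface at z = 0. Lengths are in m, angles in rad, forces in N, time in s.
With the tool pointing down it reaches from about 0.25 to 0.775 m from the base axis. Payload 4 kg.
Tool frame: the origin (TCP) lies between the finger pads; the fingertips stand 14 mm ahead of it and the grasp point (between the pads) lies 5 mm behind it (robot.nose_length is the distance from the TCP to the fingertips, in m); z points along the fingers, y is the direction in which the jaws open and shut (so a half turn about z gives the same grasp; the last joint's range is limited). The gripper opens to 94 mm and grips with 3 to 60 N. Pads are 16 mm wide; open, the fingers measure 119 mm over their backs; the gripper's body (75 mm by 177 mm) begins 78 mm behind the grasp point.
Start: joints at [-1.264, 0.087, 1.371, -0, 1.684, -0.103], TCP at [0.219, -0.504, 0.22] pointing down, gripper open.
Joint ranges: [-3.1, 3.1], [-0.76, 2.03], [0.27, 2.55], [-1.08, 4.22], [0.17, 2.65], [-2.57, 2.57]. Speed limits (rad/s): [2.79, 2.79, 3.14, 3.14, 3.14, 3.14].

### API

Orientations are given as [roll, pitch, yaw] about the fixed x, y, z axes, in that order (R = Rz(yaw) Ry(pitch) Rx(roll)).
In Python, from bench import robot, eyes, finder gives the robot as it stands.
- The arm moves only by the tool play_rows, never from a script. Its argument "rows" is a list of rows, each an object with "linear": the shift along the tool's x, y, z in cm, a list of three; "spin": the turn about the tool's z in degrees. A call has 1 to 12 rows; each row shifts and turns the commanded pose from where the row before left it, along the tool's axes as they then stand; what a row does not reach is not made up. A row lasts 1/12 s, in which the tool goes at most 41.7 mm and 7.16 degrees, less where a joint would pass 70% of its speed; a pose out of reach is approached as far as the arm can. A call with a gripper value outside its range is refused whole. "claw" is the finger opening in cm, from 0 to 9.4, set as the call begins (left out, the last holds). The fingers move at their own pace and stop on an object; the grip force is fixed at half the most. Time passes only in rows, so rows that do not move let the fingers close. It gives the time, the measured TCP pose, the force and the opening at its end, in the units of the state.
- robot.get_obs(): the state, without advancing time (a new reading comes with each control period).
- eyes.snapshot(name): name is "side" or "top"; returns a dict with "frame" (480x640x3 uint8, red, green, blue), "fx", "fy", "cx", "cy" (pixels), "rvec" (rotation vector, rad) and "tvec" (3), from world to camera coordinates, as OpenCV has them. Camera axes: x right, y down, z forward; pixel columns grow to the right and rows downward; lengths in m; the calibration is good to about 2 mm. A picture is of the moment at which its call begins. There is no depth.
- robot.close_job(): hands the job in, once; it reports no verdict.
Trained networks look in a picture, given as the dict that the camera call returned (one of the last four; its "shot" number tells which), for a name from the list of things; names that differ only in an ending like _2 or _b are one class to them, and where a whole thing is asked for, a point or a joint stands for the part that bears it (a point fixed in the world has none). Each returns a list of dicts, best first, with "conf" (0 to 1); they miss things now and then, are a little off and sometimes report something else, mostly with a low value. They report only what shows in the picture. A call takes as long as a camera call. They do not tell look-alikes from the thing itself.
- finder.silhouettes(picture, name): "pixels" (480x640 bool, what is visible of it) and "box" ([centre column, centre row, width, height] in pixels, round what is visible of it).
The state is a dict: "time": time; "joint_positions": joint angles; "qvel": joint speeds; "joint_torque": joint torques, N m; "tool_pos": TCP position; "ee_rot": TCP orientation; "wrist_force": force on the tool from outside, world axes, zero at the start; "wrist_torque": the same for the moment, N m; "width": finger opening in m.
Only numpy, scipy, OpenCV 4.12 (cv2) and the standard library are available. Lean on these libraries where they do the work, as an engineer would, in place of code of your own. Each camera call takes 0.05 s, during which the arm holds its last target. There are 200 camera calls.

## Working session

There is one attempt and no reset: what is moved stays moved. The work goes in short steps, Python scripts to look and compute and a tool call to move; the robot and the scene stay as the last step left them, time stands still between calls to the robot, and variables do not carry over. Pictures are saved under pics/ and viewed, about 8 in all and at most 12, crops included, and the job is handed in when it is done.

Besides the shell and the picture viewer there is one more tool, called after "Emit:" in YAML: its name, and indented under it one key for each argument. play_rows: Moves the arm, as the interface text tells. Its arguments: {"type":"object","properties":{"rows":{"type":"array"},"claw":{"type":"number"}},"required":["rows"]}

```bash
mkdir -p pics; ls; cat > h.py <<'E'
import numpy as np, cv2
from bench import robot, eyes, finder
def ray(p,uv):
    R=cv2.Rodrigues(np.array(p["rvec"],float))[0]; t=np.array(p["tvec"],float).ravel()
    d=R.T@np.array([(uv[0]-p["cx"])/p["fx"],(uv[1]-p["cy"])/p["fy"],1]); return -R.T@t,d
def onz(p,uv,z):
    o,d=ray(p,uv); return o+d*(z-o[2])/d[2]
def proj(p,X):
    K=np.array([[p["fx"],0,p["cx"]],[0,p["fy"],p["cy"]],[0,0,1]])
    return cv2.projectPoints(np.array(X,float).reshape(-1,3),np.array(p["rvec"],float),np.array(p["tvec"],float),K,None)[0].reshape(-1,2)
E
python3 - <<'E'
from h import *
o=robot.get_obs(); print({k:np.round(v,3) for k,v in o.items()})
for n in ["top","side"]:
    p=eyes.snapshot(n); cv2.imwrite(f"pics/{n}0.png",p["frame"][:,:,::-1])
    print(n,"cam",np.round(ray(p,(320,240)),3))
    for k in ["press","wheel_hub","wheel_handle","tape_roll","shaker","cup"]:
        for d in finder.silhouettes(p,k)[:3]:
            print(n,k,round(d["conf"],2),np.round(d["box"],1),np.round(onz(p,d["box"][:2],0.16)[:2],3))
E
```

```text
pics
{'time': np.float64(0.0), 'joint_positions': array([-1.264,  0.088,  1.372, -0.   ,  1.684, -0.103]), 'qvel': array([-0.003, -0.   , -0.   ,  0.   ,  0.002, -0.   ]), 'joint_torque': array([ 1.0000e-03, -3.4018e+01, -3.0243e+01,  7.2000e-02,  3.3000e-02,
       -0.0000e+00]), 'tool_pos': array([ 0.219, -0.504,  0.218]), 'ee_rot': array([-3.139, -0.   ,  0.41 ]), 'wrist_force': array([ 0.345,  0.925, -0.319]), 'wrist_torque': array([-0.031,  0.001,  0.025]), 'width': np.float64(0.094)}
top cam [[ 0.469  0.018  1.198]
 [ 0.073  0.002 -0.997]]
top press 0.81 [442.1 279.4  98.1  91.7] [ 0.466 -0.231]
top press 0.74 [292.9 250.8  87.1  84.7] [0.523 0.076]
top wheel_hub 0.88 [453.7 278.9  64.8  64.7] [ 0.467 -0.255]
top wheel_hub 0.64 [287.9 249.2  66.5  60.4] [0.526 0.086]
top wheel_handle 0.81 [285.7 248.5  64.4  62.3] [0.527 0.091]
top wheel_handle 0.69 [449.8 278.5  64.8  65.7] [ 0.468 -0.247]
top tape_roll 0.92 [231.2 246.2  35.   31.6] [0.531 0.204]
top shaker 0.64 [266.8 292.7   8.5  10.8] [0.436 0.129]
top shaker 0.45 [229.6 246.4  32.8  36. ] [0.531 0.207]
top cup 0.61 [355.2 284.7  37.2  29. ] [ 0.454 -0.053]
side cam [[ 0.142  0.613  0.645]
 [ 0.44  -0.662 -0.607]]
side press 0.9 [405.1 197.4  93.9 103. ] [ 0.419 -0.126]
side press 0.82 [309.4 280.8 112.9 113.2] [0.45  0.184]
side wheel_hub 0.76 [409.4 169.2  57.1  47.3] [ 0.459 -0.242]
side wheel_hub 0.58 [303.2 244.6  68.7  46.1] [0.511 0.11 ]
side wheel_handle 0.89 [409.4 168.8  59.7  52.3] [ 0.46  -0.244]
side wheel_handle 0.77 [305.1 245.9  72.3  42.9] [0.506 0.112]
side tape_roll 0.85 [255.4 337.2  42.5  45.9] [0.451 0.32 ]
side shaker 0.74 [305.4 247.1  70.7  48.8] [0.504 0.114]
side shaker 0.65 [333.2 322.9  14.5  37.5] [0.37  0.241]
side cup 0.59 [373.1 256.9  39.2  36.5] [0.389 0.078]
```

```bash
python3 - <<'E'
import cv2
a=cv2.imread("pics/top0.png")[190:330,190:520]; b=cv2.imread("pics/side0.png")[120:380,210:490]
a=cv2.resize(a,None,fx=2.4,fy=2.4,interpolation=cv2.INTER_CUBIC); cv2.imwrite("pics/a.png",a)
cv2.imwrite("pics/b.png",cv2.resize(b,None,fx=2.2,fy=2.2,interpolation=cv2.INTER_CUBIC))
E
```

```text
(no output)
```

View pics/a.png

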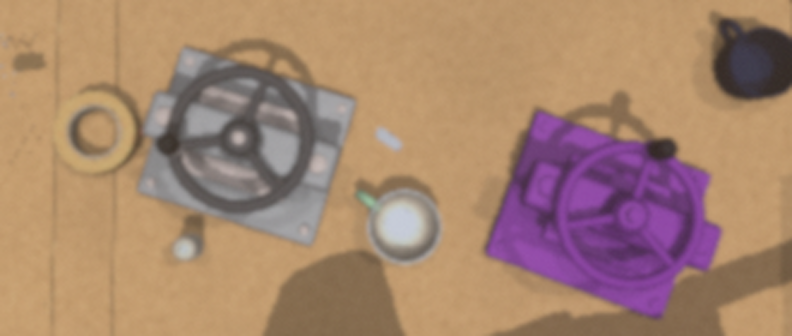

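View pics/b.png

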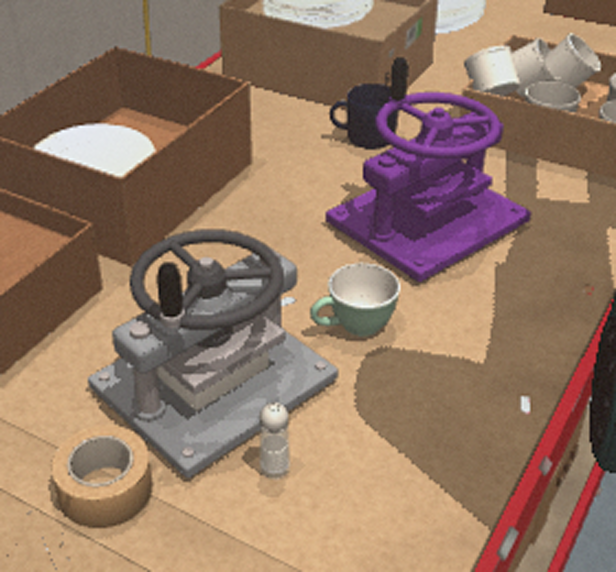

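The grey press is the target; its hub is at about (290,247) in the top view and its black handle at about (260,250), to the left. The purple press on the right is a look-alike. In the side view the handle stands at about (287,252).

```bash
cat >> h.py <<'E'
from scipy.optimize import minimize
A=np.linspace(0,2*np.pi,60,endpoint=False)
def shapes(x,y,f):
    ring=np.c_[x+.066*np.cos(A),y+.066*np.sin(A),0*A+.132]
    hx,hy=x+.06*np.cos(f),y+.06*np.sin(f)
    cap=np.vstack([np.c_[hx+.0095*np.cos(A),hy+.0095*np.sin(A),0*A+z] for z in (.139,.185)])
    return ring,cap
S=8
def fill(p,X,wh):
    h=cv2.convexHull(proj(p,X).astype(np.float32)).reshape(-1,2)
    cv2.fillConvexPoly(wh,np.round(h*256).astype(np.int32),1,shift=8)
def hubangle(pics,x0,masks=None):
    ms=[]
    for p in pics:
        c=proj(p,[x0[0],x0[1],.14])[0]; best=None
        for n in ("wheel_hub","wheel_handle"):
            for d in finder.silhouettes(p,n):
                if np.hypot(*(np.array(d["box"][:2])-c))<20 and (best is None or d["conf"]>best["conf"]): best=d
        m=np.zeros((480,640),np.uint8); pts=np.argwhere(best["pixels"])[:,::-1].astype(np.int32)
        n,l,st,_=cv2.connectedComponentsWithStats(best["pixels"].astype(np.uint8)); k=1+np.argmax(st[1:,4])
        cs=cv2.findContours((l==k).astype(np.uint8),cv2.RETR_EXTERNAL,cv2.CHAIN_APPROX_NONE)[0]
        cv2.drawContours(m,cs,-1,1,-1); ms.append(cv2.GaussianBlur(m.astype(np.float32),(0,0),1.))
    def cost(v):
        s=0
        for p,m in zip(pics,ms):
            w=np.zeros((480,640),np.uint8)
            for X in shapes(*v): fill(p,X,w)
            s+=((cv2.GaussianBlur(w.astype(np.float32),(0,0),1.)-m)**2).sum()
        return s
    r=min((minimize(cost,[x0[0],x0[1],f],method="Nelder-Mead",options=dict(initial_simplex=[[x0[0],x0[1],f],[x0[0]+.01,x0[1],f],[x0[0],x0[1]+.01,f],[x0[0],x0[1],f+.3]])) for f in (x0[2],)),key=lambda r:r.fun)
    return r.x,r.fun
E
python3 - <<'E'
from h import *
P=[eyes.snapshot(n) for n in ("top","side")]
g=lambda c,z,i:np.round(onz(P[i],c,z)[:2],4)
print("clicks hub",g((290.4,247.5),.149,0),g((304.5,241.8),.149,1)," handle top",g((259.6,250),.185,0))
h=onz(P[0],(290.4,247.5),.149);k=onz(P[0],(259.6,250),.185);f0=np.arctan2(k[1]-h[1],k[0]-h[0]);print(f0,np.hypot(*(k-h)[:2]))
for Q in (P[:1],P[1:],P): print(hubangle(Q,[h[0],h[1],f0]))
v,_=hubangle(P,[h[0],h[1],f0])
out=[]
for p,(a,b) in zip(P,((245,200),(260,195))):
    im=p["frame"][b:b+95,a:a+95,::-1].copy(); im=cv2.resize(im,None,fx=4,fy=4,interpolation=cv2.INTER_CUBIC)
    for X in shapes(*v)+(np.array([[v[0],v[1],.149]]),):
        for q in proj(p,X): cv2.circle(im,tuple(np.round((q-[a,b]+.5)*4).astype(int)),1,(0,255,0),-1)
    out.append(im)
cv2.imwrite("pics/c.png",np.hstack(out))
E
```

```text
clicks hub [0.5301 0.0819] [0.5224 0.0909]  handle top [0.5225 0.1419]
1.6964266860267037 0.06051942705695172
(array([0.53214134, 0.08544647, 1.71788456]), np.float64(44.09400939941406))
(array([0.53138947, 0.08269086, 1.7053869 ]), np.float64(22.825397491455078))
(array([0.53137398, 0.08462346, 1.68545391]), np.float64(79.90956115722656))
```

View pics/c.png

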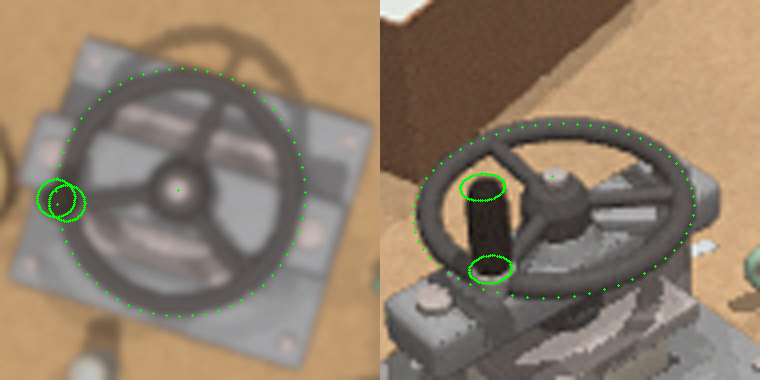

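The fit agrees with both views: hub at (0.531, 0.084) and handle angle about 1.69 rad. The plan is a single stroke with closed fingers, pushing on the -y face. First I move above the staging point.

Emit:
play_rows:
  rows:
    - {"linear": [2.18,-2.11,-0.4],"spin": 0}
    - {"linear": [2.18,-2.11,-0.4],"spin": 0}
    - {"linear": [2.18,-2.11,-0.4],"spin": 0}
    - {"linear": [2.18,-2.11,-0.4],"spin": 0}
    - {"linear": [2.18,-2.11,-0.4],"spin": 0}
    - {"linear": [2.18,-2.11,-0.4],"spin": 0}
    - {"linear": [2.18,-2.11,-0.4],"spin": 0}
    - {"linear": [2.18,-2.11,-0.4],"spin": 0}
    - {"linear": [2.18,-2.11,-0.4],"spin": 0}
    - {"linear": [2.18,-2.11,-0.4],"spin": 0}
    - {"linear": [2.18,-2.11,-0.4],"spin": 0}
    - {"linear": [2.18,-2.11,-0.4],"spin": 0}
  claw: 0

```text
time: 2.4
tool_pos: [0.3584, -0.1666, 0.2679]
ee_rot: [3.141, -0.001, 0.409]
wrist_force: [-0.1, 0.2, 0.0]
width: 0.0173
```

Emit:
play_rows:
  rows:
    - {"linear": [2.18,-2.11,0],"spin": 0}
    - {"linear": [2.18,-2.11,0],"spin": 0}
    - {"linear": [2.18,-2.11,0],"spin": 0}
    - {"linear": [2.18,-2.11,0],"spin": 0}
    - {"linear": [2.18,-2.11,0],"spin": 0}
    - {"linear": [2.18,-2.11,0],"spin": 0}
    - {"linear": [2.18,-2.11,0],"spin": 0}
    - {"linear": [2.18,-2.11,0],"spin": 0}
    - {"linear": [2.18,-2.11,0],"spin": 0}
    - {"linear": [2.18,-2.11,0],"spin": 0}
    - {"linear": [2.18,-2.11,0],"spin": 0}
    - {"linear": [2.18,-2.11,0],"spin": 0}

```text
time: 3.4
tool_pos: [0.4976, 0.17, 0.2675]
ee_rot: [3.141, -0.0, 0.41]
wrist_force: [0.3, -0.1, -0.3]
width: 0.0006
```

Emit:
play_rows:
  rows:
    - {"linear": [0,0,0],"spin": -6.85}
    - {"linear": [0,0,0],"spin": -6.85}
    - {"linear": [0,0,0],"spin": -6.85}
    - {"linear": [0,0,0],"spin": -6.85}
    - {"linear": [0,0,0],"spin": -6.85}
    - {"linear": [0,0,0],"spin": -6.85}
    - {"linear": [0,0,0],"spin": -6.85}
    - {"linear": [0,0,0],"spin": -6.85}
    - {"linear": [0,0,0],"spin": -6.85}
    - {"linear": [0,0,0],"spin": -6.85}

```text
time: 4.23
tool_pos: [0.4972, 0.1685, 0.2675]
ee_rot: [-3.142, 0.0, 1.611]
wrist_force: [0.5, -0.1, 0.5]
width: 0.0005
```

Emit:
play_rows:
  rows:
    - {"linear": [0,0,0],"spin": -6.85}
    - {"linear": [0,0,0],"spin": -6.85}
    - {"linear": [0,0,0],"spin": -6.85}
    - {"linear": [0,0,0],"spin": -6.85}
    - {"linear": [0,0,0],"spin": -6.85}
    - {"linear": [0,0,0],"spin": -6.85}
    - {"linear": [0,0,0],"spin": -6.85}
    - {"linear": [0,0,0],"spin": -6.85}
    - {"linear": [0,0,0],"spin": -6.85}
    - {"linear": [0,0,0],"spin": -6.85}

```text
time: 5.07
tool_pos: [0.4972, 0.1684, 0.2675]
ee_rot: [-3.142, 0.0, 2.807]
wrist_force: [0.3, -0.0, 0.1]
width: 0.0005
```

Emit:
play_rows:
  rows:
    - {"linear": [0,0,0],"spin": -6.85}
    - {"linear": [0,0,0],"spin": -6.85}
    - {"linear": [0,0,0],"spin": -6.85}
    - {"linear": [0,0,0],"spin": -6.85}
    - {"linear": [0,0,0],"spin": -6.85}
    - {"linear": [0,0,0],"spin": -6.85}
    - {"linear": [0,0,0],"spin": -6.85}
    - {"linear": [0,0,0],"spin": -6.85}
    - {"linear": [0,0,0],"spin": -6.85}
    - {"linear": [0,0,0],"spin": -6.85}
    - {"linear": [0,0,0],"spin": 0}
    - {"linear": [0,0,0],"spin": 0}

```text
time: 6.07
tool_pos: [0.4972, 0.1685, 0.2675]
ee_rot: [-3.142, -0.0, -2.29]
wrist_force: [-0.5, -0.6, -0.1]
width: 0.0005
```

Emit:
play_rows:
  rows:
    - {"linear": [0,0,1.3],"spin": 0}
    - {"linear": [0,0,1.7],"spin": 0}
    - {"linear": [0,0,1.7],"spin": 0}
    - {"linear": [0,0,1.7],"spin": 0}
    - {"linear": [0,0,1.7],"spin": 0}
    - {"linear": [0,0,1.7],"spin": 0}
    - {"linear": [0,0,0],"spin": 0}

```text
time: 6.65
tool_pos: [0.495, 0.1679, 0.1653]
ee_rot: [3.137, -0.006, -2.289]
wrist_force: [-0.3, -0.7, -1.3]
width: 0.0002
```

```bash
cat > plan.py <<'E'
import sys; from h import *
# plan.py F0 F1 N gap : wheel turned from F0 to F1 deg in N rows (0 = start), finger kept 'gap' m behind contact
HUB=np.array([.531,.084]); PH0=1.69; YM=1.64; C=.0095+.0125
def pose(F,g):
    f=PH0-np.radians(F); yaw=YM+.75*(f-(PH0-np.pi))
    a=yaw-np.pi/2
    return HUB+.06*np.array([np.cos(f),np.sin(f)])+(C+g)*np.array([np.cos(a),np.sin(a)]),yaw
if __name__=="__main__":
    F0,F1,N,g=[float(s) for s in sys.argv[1:5]]; N=int(N)
    o=robot.get_obs(); q=np.array(o["tool_pos"][:2]); y=o["ee_rot"][2]
    y+=2*np.pi*round((pose(F0,g)[1]-y)/2/np.pi)
    print(np.round(q,4),round(y,3),"plan",np.round(pose(F0,g)[0],4),round(pose(F0,g)[1],3),"F",np.round(o["wrist_force"],1),"j6",round(o["joint_positions"][5],2))
    rows=[]
    for i in range(1,N+1):
        p,yy=pose(F0+(F1-F0)*i/N,g); d=p-q
        L=[round(100*(d@[np.cos(y),np.sin(y)]),2),round(100*(d@[np.sin(y),-np.cos(y)]),2),0]
        s=round(np.degrees(y-yy),1); rows.append({"linear":L,"spin":s})
        q=q+.01*(L[0]*np.array([np.cos(y),np.sin(y)])+L[1]*np.array([np.sin(y),-np.cos(y)])); y-=np.radians(s)
    import json; print(json.dumps(rows))
E
python3 - <<'E'
from h import *
import plan
p=eyes.snapshot("side"); im=cv2.resize(p["frame"][140:320,200:430,::-1],None,fx=3,fy=3,interpolation=cv2.INTER_CUBIC); cv2.imwrite("pics/d.png",im)
print(plan.pose(0,.008))
E
python3 plan.py 0 0 2 0.003
```

```text
(array([0.50123542, 0.16326979]), np.float64(3.9961944901923445))
[0.4959 0.1681] 3.994 plan [0.505 0.16 ] 3.996 F [-0.5  0.2 -0.2] j6 -2.2
[{"linear": [0.02, -1.22, 0], "spin": -0.1}, {"linear": [-0.0, 0.0, 0], "spin": -0.0}]
```

View pics/d.png

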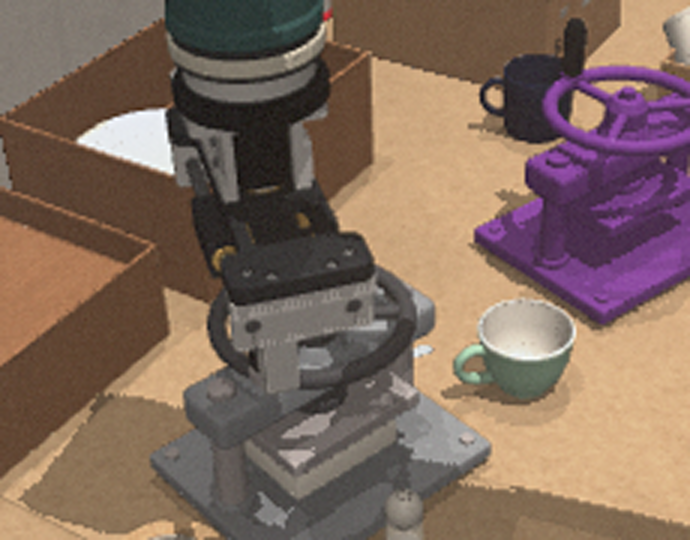

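The closed finger tip is at about (283,380) in the crop, outside the handle, which it hides. A wide finger block starts not far above the tip, so I raise 1.3 cm for clearance and then approach.

Emit:
play_rows:
  rows:
    - {"linear": [0,0,-1.3],"spin": 0}
    - {"linear": [0,-0.4,0],"spin": 0}
    - {"linear": [0,-0.4,0],"spin": 0}
    - {"linear": [0,-0.3,0],"spin": 0}
    - {"linear": [0,0,0],"spin": 0}

```text
time: 7.12
tool_pos: [0.5062, 0.1607, 0.1826]
ee_rot: [-3.141, 0.0, -2.288]
wrist_force: [-0.3, -0.2, -0.9]
width: 0.0004
```

```bash
python3 plan.py 0 15 6 0.0
```

```text
[0.5062 0.1607] 3.995 plan [0.5073 0.158 ] 3.996 F [-0.3 -0.2 -0.9] j6 -2.22
[{"linear": [-0.13, -0.44, 0], "spin": 1.8}, {"linear": [-0.26, -0.18, 0], "spin": 1.9}, {"linear": [-0.26, -0.19, 0], "spin": 1.9}, {"linear": [-0.26, -0.18, 0], "spin": 1.8}, {"linear": [-0.25, -0.19, 0], "spin": 1.9}, {"linear": [-0.25, -0.19, 0], "spin": 1.9}]
```

Emit:
play_rows:
  rows:
    - {"linear": [-0.13,-0.3,0.4],"spin": 1.8}
    - {"linear": [-0.26,-0.28,0],"spin": 1.9}
    - {"linear": [-0.26,-0.21,0],"spin": 1.9}
    - {"linear": [-0.26,-0.2,0],"spin": 1.8}
    - {"linear": [-0.25,-0.19,0],"spin": 1.9}
    - {"linear": [-0.25,-0.19,0],"spin": 1.9}

```text
time: 7.62
tool_pos: [0.5241, 0.1629, 0.1779]
ee_rot: [3.137, -0.001, -2.483]
wrist_force: [-2.6, 3.4, 1.4]
width: 0.0005
```

```bash
python3 plan.py 15 45 12 0.0
```

```text
[0.5241 0.1629] 3.8 plan [0.5261 0.1608] 3.8 F [-2.6  3.4  1.4] j6 -2.03
[{"linear": [-0.28, -0.48, 0], "spin": 1.9}, {"linear": [-0.24, -0.2, 0], "spin": 1.9}, {"linear": [-0.25, -0.19, 0], "spin": 1.8}, {"linear": [-0.24, -0.2, 0], "spin": 1.9}, {"linear": [-0.24, -0.2, 0], "spin": 1.9}, {"linear": [-0.24, -0.2, 0], "spin": 1.9}, {"linear": [-0.24, -0.21, 0], "spin": 1.8}, {"linear": [-0.24, -0.2, 0], "spin": 1.9}, {"linear": [-0.23, -0.21, 0], "spin": 1.9}, {"linear": [-0.23, -0.21, 0], "spin": 1.9}, {"linear": [-0.23, -0.21, 0], "spin": 1.8}, {"linear": [-0.22, -0.22, 0], "spin": 1.9}]
```

```bash
sed -i 's/^    rows=\[\]/    q,y=pose(F0,g); rows=[]/' plan.py; for s in 15 45 75 105 135 165 195 225 255 285 315; do echo $s; python3 plan.py $s $((s+30)) 3 0|tail -1; done
```

```text
15
[{"linear": [-0.95, -0.83, 0], "spin": 7.5}, {"linear": [-0.91, -0.86, 0], "spin": 7.5}, {"linear": [-0.87, -0.88, 0], "spin": 7.5}]
45
[{"linear": [-0.84, -0.91, 0], "spin": 7.5}, {"linear": [-0.79, -0.93, 0], "spin": 7.5}, {"linear": [-0.76, -0.96, 0], "spin": 7.5}]
75
[{"linear": [-0.71, -0.97, 0], "spin": 7.5}, {"linear": [-0.68, -0.99, 0], "spin": 7.5}, {"linear": [-0.63, -1.01, 0], "spin": 7.5}]
105
[{"linear": [-0.59, -1.02, 0], "spin": 7.5}, {"linear": [-0.54, -1.03, 0], "spin": 7.5}, {"linear": [-0.5, -1.05, 0], "spin": 7.5}]
135
[{"linear": [-0.45, -1.05, 0], "spin": 7.5}, {"linear": [-0.41, -1.06, 0], "spin": 7.5}, {"linear": [-0.36, -1.06, 0], "spin": 7.5}]
165
[{"linear": [-0.32, -1.06, 0], "spin": 7.5}, {"linear": [-0.27, -1.07, 0], "spin": 7.5}, {"linear": [-0.22, -1.06, 0], "spin": 7.5}]
195
[{"linear": [-0.18, -1.06, 0], "spin": 7.5}, {"linear": [-0.13, -1.05, 0], "spin": 7.5}, {"linear": [-0.09, -1.05, 0], "spin": 7.5}]
225
[{"linear": [-0.05, -1.04, 0], "spin": 7.5}, {"linear": [0.0, -1.02, 0], "spin": 7.5}, {"linear": [0.05, -1.01, 0], "spin": 7.5}]
255
[{"linear": [0.09, -1.0, 0], "spin": 7.5}, {"linear": [0.12, -0.97, 0], "spin": 7.5}, {"linear": [0.17, -0.96, 0], "spin": 7.5}]
285
[{"linear": [0.21, -0.94, 0], "spin": 7.5}, {"linear": [0.25, -0.92, 0], "spin": 7.5}, {"linear": [0.29, -0.89, 0], "spin": 7.5}]
315
[{"linear": [0.33, -0.87, 0], "spin": 7.5}, {"linear": [0.36, -0.83, 0], "spin": 7.5}, {"linear": [0.4, -0.81, 0], "spin": 7.5}]
```

```bash
for s in 15 55 95 135 175 215 255 295; do echo $s; python3 plan.py $s $((s+40)) 12 0|tail -1| python3 -c "
import json,sys; print([(r['linear'][:2],r['spin']) for r in json.load(sys.stdin)])"; done
```

```text
15
[([-0.33, -0.26], 2.5), ([-0.33, -0.26], 2.5), ([-0.32, -0.27], 2.5), ([-0.32, -0.27], 2.5), ([-0.32, -0.27], 2.5), ([-0.31, -0.28], 2.5), ([-0.31, -0.28], 2.5), ([-0.3, -0.28], 2.5), ([-0.3, -0.28], 2.5), ([-0.3, -0.29], 2.5), ([-0.29, -0.29], 2.5), ([-0.29, -0.3], 2.5)]
55
[([-0.28, -0.3], 2.5), ([-0.28, -0.3], 2.5), ([-0.28, -0.3], 2.5), ([-0.27, -0.3], 2.5), ([-0.26, -0.31], 2.5), ([-0.26, -0.31], 2.5), ([-0.26, -0.31], 2.5), ([-0.25, -0.31], 2.5), ([-0.25, -0.32], 2.5), ([-0.24, -0.32], 2.5), ([-0.24, -0.32], 2.5), ([-0.24, -0.32], 2.5)]
95
[([-0.23, -0.32], 2.5), ([-0.22, -0.33], 2.5), ([-0.22, -0.33], 2.5), ([-0.22, -0.33], 2.5), ([-0.21, -0.33], 2.5), ([-0.2, -0.33], 2.5), ([-0.21, -0.34], 2.5), ([-0.19, -0.34], 2.5), ([-0.19, -0.33], 2.5), ([-0.19, -0.34], 2.5), ([-0.18, -0.34], 2.5), ([-0.18, -0.35], 2.5)]
135
[([-0.17, -0.34], 2.5), ([-0.17, -0.35], 2.5), ([-0.16, -0.34], 2.5), ([-0.16, -0.35], 2.5), ([-0.15, -0.34], 2.5), ([-0.14, -0.35], 2.5), ([-0.14, -0.35], 2.5), ([-0.14, -0.35], 2.5), ([-0.13, -0.35], 2.5), ([-0.13, -0.35], 2.5), ([-0.12, -0.35], 2.5), ([-0.11, -0
[... 400 characters left out ...]
.34], 2.5), ([-0.03, -0.35], 2.5), ([-0.02, -0.34], 2.5), ([-0.01, -0.34], 2.5), ([-0.01, -0.34], 2.5), ([-0.01, -0.34], 2.5), ([0.0, -0.34], 2.5), ([0.01, -0.34], 2.5)]
255
[([0.01, -0.33], 2.5), ([0.01, -0.34], 2.5), ([0.02, -0.33], 2.5), ([0.03, -0.33], 2.5), ([0.02, -0.33], 2.5), ([0.04, -0.32], 2.5), ([0.04, -0.33], 2.5), ([0.04, -0.32], 2.5), ([0.05, -0.32], 2.5), ([0.05, -0.32], 2.5), ([0.05, -0.32], 2.5), ([0.06, -0.31], 2.5)]
295
[([0.07, -0.31], 2.5), ([0.07, -0.31], 2.5), ([0.07, -0.31], 2.5), ([0.08, -0.3], 2.5), ([0.08, -0.3], 2.5), ([0.09, -0.3], 2.5), ([0.09, -0.3], 2.5), ([0.1, -0.29], 2.5), ([0.1, -0.29], 2.5), ([0.1, -0.29], 2.5), ([0.11, -0.28], 2.5), ([0.11, -0.29], 2.5)]
```

Emit:
play_rows:
  rows:
    - {"linear": [-0.33,-0.26,0],"spin": 2.5}
    - {"linear": [-0.33,-0.26,0],"spin": 2.5}
    - {"linear": [-0.32,-0.27,0],"spin": 2.5}
    - {"linear": [-0.32,-0.27,0],"spin": 2.5}
    - {"linear": [-0.32,-0.27,0],"spin": 2.5}
    - {"linear": [-0.31,-0.28,0],"spin": 2.5}
    - {"linear": [-0.31,-0.28,0],"spin": 2.5}
    - {"linear": [-0.3,-0.28,0],"spin": 2.5}
    - {"linear": [-0.3,-0.28,0],"spin": 2.5}
    - {"linear": [-0.3,-0.29,0],"spin": 2.5}
    - {"linear": [-0.29,-0.29,0],"spin": 2.5}
    - {"linear": [-0.29,-0.3,0],"spin": 2.5}

```text
time: 8.62
tool_pos: [0.5717, 0.1483, 0.178]
ee_rot: [3.138, -0.001, -3.007]
wrist_force: [-1.3, 4.5, 0.5]
width: 0.0005
```

```bash
python3 - <<'E'
from h import *
import plan
o=robot.get_obs(); q,y=plan.pose(55,0); print(o["tool_pos"],o["ee_rot"],q,y,o["wrist_force"])
P=[eyes.snapshot(n) for n in ("top","side")]
a=P[0]["frame"][190:310,220:360,::-1];b=P[1]["frame"][180:300,240:380,::-1]
cv2.imwrite("pics/e.png",cv2.resize(np.hstack([a,b]),None,fx=2.8,fy=2.8,interpolation=cv2.INTER_CUBIC))
E
```

```text
[0.57170677 0.14827715 0.17797895] [ 3.13761473e+00 -9.16272209e-04 -3.00687741e+00] [0.57275427 0.14581611] 3.276246173744684 [-1.26529368  4.4554948   0.45652212]
```

View pics/e.png

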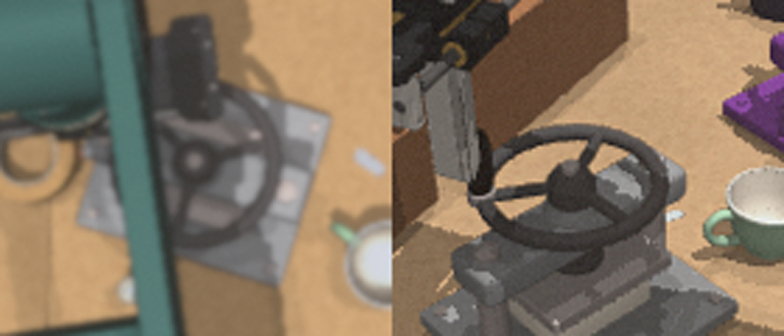

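The wheel is turning: the handle is at about (483,165) in the side half of the picture with the finger behind it, and the force is about 4.6 N. I continue.

Emit:
play_rows:
  rows:
    - {"linear": [-0.28,-0.3,0],"spin": 2.5}
    - {"linear": [-0.28,-0.3,0],"spin": 2.5}
    - {"linear": [-0.28,-0.3,0],"spin": 2.5}
    - {"linear": [-0.27,-0.3,0],"spin": 2.5}
    - {"linear": [-0.26,-0.31,0],"spin": 2.5}
    - {"linear": [-0.26,-0.31,0],"spin": 2.5}
    - {"linear": [-0.26,-0.31,0],"spin": 2.5}
    - {"linear": [-0.25,-0.31,0],"spin": 2.5}
    - {"linear": [-0.25,-0.32,0],"spin": 2.5}
    - {"linear": [-0.24,-0.32,0],"spin": 2.5}
    - {"linear": [-0.24,-0.32,0],"spin": 2.5}
    - {"linear": [-0.24,-0.32,0],"spin": 2.5}

```text
time: 9.72
tool_pos: [0.599, 0.1078, 0.178]
ee_rot: [3.14, -0.0, 2.753]
wrist_force: [1.5, 3.2, -2.1]
width: 0.0005
```

Emit:
play_rows:
  rows:
    - {"linear": [-0.23,-0.32,0],"spin": 2.5}
    - {"linear": [-0.22,-0.33,0],"spin": 2.5}
    - {"linear": [-0.22,-0.33,0],"spin": 2.5}
    - {"linear": [-0.22,-0.33,0],"spin": 2.5}
    - {"linear": [-0.21,-0.33,0],"spin": 2.5}
    - {"linear": [-0.2,-0.33,0],"spin": 2.5}
    - {"linear": [-0.21,-0.34,0],"spin": 2.5}
    - {"linear": [-0.19,-0.34,0],"spin": 2.5}
    - {"linear": [-0.19,-0.33,0],"spin": 2.5}
    - {"linear": [-0.19,-0.34,0],"spin": 2.5}
    - {"linear": [-0.18,-0.34,0],"spin": 2.5}
    - {"linear": [-0.18,-0.35,0],"spin": 2.5}

```text
time: 10.72
tool_pos: [0.5957, 0.0612, 0.1781]
ee_rot: [3.14, 0.001, 2.229]
wrist_force: [1.9, 1.9, -1.5]
width: 0.0006
```

```bash
python3 - <<'E'
from h import *
import plan
o=robot.get_obs(); q,y=plan.pose(135,0); print(o["tool_pos"],o["ee_rot"],q,y,o["wrist_force"],o["joint_positions"])
E
```

```text
[0.59574924 0.06116798 0.17805925] [3.13968101e+00 5.50755042e-04 2.22932958e+00] [0.59557413 0.06037826] 2.229048622548086 [ 1.89934728  1.94461203 -1.49527052] [ 7.25768349e-03  2.05514616e-01  1.31897792e+00  7.21529675e-04
  1.61524589e+00 -6.51243371e-01]
```

Tracking within 1 mm of the plan.

Emit:
play_rows:
  rows:
    - {"linear": [-0.17,-0.34,0],"spin": 2.5}
    - {"linear": [-0.17,-0.35,0],"spin": 2.5}
    - {"linear": [-0.16,-0.34,0],"spin": 2.5}
    - {"linear": [-0.16,-0.35,0],"spin": 2.5}
    - {"linear": [-0.15,-0.34,0],"spin": 2.5}
    - {"linear": [-0.14,-0.35,0],"spin": 2.5}
    - {"linear": [-0.14,-0.35,0],"spin": 2.5}
    - {"linear": [-0.14,-0.35,0],"spin": 2.5}
    - {"linear": [-0.13,-0.35,0],"spin": 2.5}
    - {"linear": [-0.13,-0.35,0],"spin": 2.5}
    - {"linear": [-0.12,-0.35,0],"spin": 2.5}
    - {"linear": [-0.11,-0.35,0],"spin": 2.5}

```text
time: 11.72
tool_pos: [0.5654, 0.0283, 0.1781]
ee_rot: [3.139, 0.001, 1.705]
wrist_force: [3.5, 1.2, -2.5]
width: 0.0001
```

Emit:
play_rows:
  rows:
    - {"linear": [-0.11,-0.35,0],"spin": 2.5}
    - {"linear": [-0.11,-0.35,0],"spin": 2.5}
    - {"linear": [-0.1,-0.35,0],"spin": 2.5}
    - {"linear": [-0.09,-0.35,0],"spin": 2.5}
    - {"linear": [-0.09,-0.36,0],"spin": 2.5}
    - {"linear": [-0.09,-0.35,0],"spin": 2.5}
    - {"linear": [-0.08,-0.35,0],"spin": 2.5}
    - {"linear": [-0.07,-0.35,0],"spin": 2.5}
    - {"linear": [-0.07,-0.35,0],"spin": 2.5}
    - {"linear": [-0.07,-0.35,0],"spin": 2.5}
    - {"linear": [-0.06,-0.35,0],"spin": 2.5}
    - {"linear": [-0.06,-0.34,0],"spin": 2.5}

```text
time: 12.72
tool_pos: [0.5231, 0.0221, 0.1781]
ee_rot: [3.139, 0.001, 1.181]
wrist_force: [3.1, -1.5, -1.3]
width: 0.0006
```

```bash
python3 - <<'E'
from h import *
import plan
o=robot.get_obs(); q,y=plan.pose(215,0); print(o["tool_pos"],o["ee_rot"],q,y,o["wrist_force"],o["joint_positions"])
P=[eyes.snapshot(n) for n in ("top","side")]
a=P[0]["frame"][190:310,220:360,::-1];b=P[1]["frame"][180:300,240:380,::-1]
cv2.imwrite("pics/f.png",cv2.resize(np.hstack([a,b]),None,fx=2.8,fy=2.8,interpolation=cv2.INTER_CUBIC))
E
```

```text
[0.5231334  0.02206534 0.17813541] [3.13886218e+00 1.37634670e-03 1.18101414e+00] [0.52303133 0.02276434] 1.1818510713514883 [ 3.07549966 -1.45988902 -1.29113021] [-0.06474823  0.03883579  1.50361154 -0.00217698  1.59699726  0.32497271]
```

View pics/f.png

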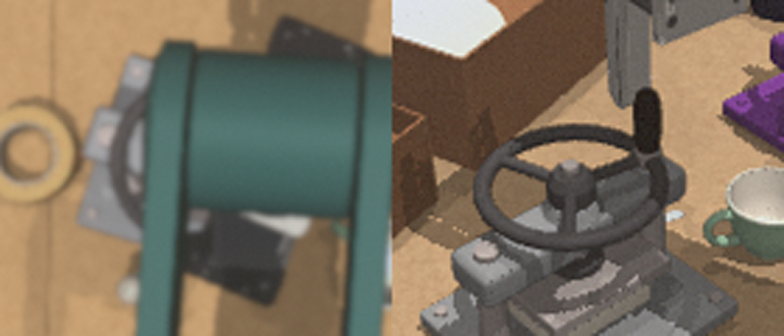

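The handle is at about (648,120) in the side half of the picture, on the far side, with the finger behind it.

Emit:
play_rows:
  rows:
    - {"linear": [-0.05,-0.35,0],"spin": 2.5}
    - {"linear": [-0.05,-0.35,0],"spin": 2.5}
    - {"linear": [-0.03,-0.34,0],"spin": 2.5}
    - {"linear": [-0.04,-0.35,0],"spin": 2.5}
    - {"linear": [-0.03,-0.34,0],"spin": 2.5}
    - {"linear": [-0.03,-0.35,0],"spin": 2.5}
    - {"linear": [-0.02,-0.34,0],"spin": 2.5}
    - {"linear": [-0.01,-0.34,0],"spin": 2.5}
    - {"linear": [-0.01,-0.34,0],"spin": 2.5}
    - {"linear": [-0.01,-0.34,0],"spin": 2.5}
    - {"linear": [0,-0.34,0],"spin": 2.5}
    - {"linear": [0.01,-0.34,0],"spin": 2.5}

```text
time: 13.82
tool_pos: [0.4885, 0.0434, 0.1783]
ee_rot: [3.139, 0.001, 0.658]
wrist_force: [1.8, -2.7, -1.8]
width: 0.0006
```

Emit:
play_rows:
  rows:
    - {"linear": [0.01,-0.33,0],"spin": 2.5}
    - {"linear": [0.01,-0.34,0],"spin": 2.5}
    - {"linear": [0.02,-0.33,0],"spin": 2.5}
    - {"linear": [0.03,-0.33,0],"spin": 2.5}
    - {"linear": [0.02,-0.33,0],"spin": 2.5}
    - {"linear": [0.04,-0.32,0],"spin": 2.5}
    - {"linear": [0.04,-0.33,0],"spin": 2.5}
    - {"linear": [0.04,-0.32,0],"spin": 2.5}
    - {"linear": [0.05,-0.32,0],"spin": 2.5}
    - {"linear": [0.05,-0.32,0],"spin": 2.5}
    - {"linear": [0.05,-0.32,0],"spin": 2.5}
    - {"linear": [0.06,-0.31,0],"spin": 2.5}

```text
time: 14.82
tool_pos: [0.4761, 0.0797, 0.1782]
ee_rot: [3.138, 0.001, 0.134]
wrist_force: [0.8, -4.5, -0.6]
width: 0.0005
```

Emit:
play_rows:
  rows:
    - {"linear": [0.07,-0.31,0],"spin": 2.5}
    - {"linear": [0.07,-0.31,0],"spin": 2.5}
    - {"linear": [0.07,-0.31,0],"spin": 2.5}
    - {"linear": [0.08,-0.3,0],"spin": 2.5}
    - {"linear": [0.08,-0.3,0],"spin": 2.5}
    - {"linear": [0.09,-0.3,0],"spin": 2.5}
    - {"linear": [0.09,-0.3,0],"spin": 2.5}
    - {"linear": [0.1,-0.29,0],"spin": 2.5}
    - {"linear": [0.1,-0.29,0],"spin": 2.5}
    - {"linear": [0.1,-0.29,0],"spin": 2.5}
    - {"linear": [0.11,-0.28,0],"spin": 2.5}
    - {"linear": [0.11,-0.29,0],"spin": 2.5}

```text
time: 15.82
tool_pos: [0.4895, 0.1135, 0.1781]
ee_rot: [3.137, 0.001, -0.389]
wrist_force: [-1.9, -3.4, -0.2]
width: 0.0003
```

```bash
python3 plan.py 335 350 6 0;python3 - <<'E'
from h import *
P=[eyes.snapshot(n) for n in ("top","side")]
a=P[0]["frame"][190:310,220:360,::-1];b=P[1]["frame"][180:300,240:380,::-1]
cv2.imwrite("pics/g.png",cv2.resize(np.hstack([a,b]),None,fx=2.8,fy=2.8,interpolation=cv2.INTER_CUBIC))
E
```

```text
[0.4895 0.1135] -0.389 plan [0.491  0.1146] -0.389 F [-1.9 -3.4 -0.2] j6 2.08
[{"linear": [0.09, -0.21, 0], "spin": 1.9}, {"linear": [0.08, -0.21, 0], "spin": 1.8}, {"linear": [0.1, -0.2, 0], "spin": 1.9}, {"linear": [0.09, -0.21, 0], "spin": 1.9}, {"linear": [0.09, -0.2, 0], "spin": 1.9}, {"linear": [0.1, -0.2, 0], "spin": 1.8}]
```

View pics/g.png

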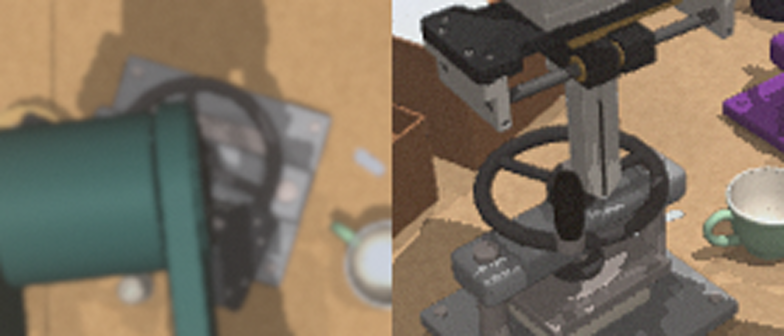

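```bash
cat > ang.py <<'E'
from h import *
def ang(p,im,lo,hi):
    g=im.astype(float).max(2); best=[]
    for d in np.arange(lo,hi,.5):
        f=1.69-np.radians(d); w=np.zeros((480,640),np.uint8); X=shapes(.531,.084,f)[1]
        fill(p,X,w); r=cv2.dilate(w,np.ones((7,7)))-w
        best.append((g[w>0].mean()-g[r>0].mean(),d))
    return min(best)
if __name__=="__main__":
    p=eyes.snapshot("side"); i0=cv2.imread("pics/side0.png")
    print("start",ang(p,i0,-30,30),"now",ang(p,p["frame"],300,390))
E
python3 ang.py
```

```text
start (np.float64(-54.6437893239067), np.float64(-1.0)) now (np.float64(-52.14785431716546), np.float64(334.5))
```

Emit:
play_rows:
  rows:
    - {"linear": [0.09,-0.21,0],"spin": 1.9}
    - {"linear": [0.08,-0.21,0],"spin": 1.8}
    - {"linear": [0.1,-0.2,0],"spin": 1.9}
    - {"linear": [0.09,-0.21,0],"spin": 1.9}
    - {"linear": [0.09,-0.2,0],"spin": 1.9}
    - {"linear": [0.1,-0.2,0],"spin": 1.8}
    - {"linear": [0,0,0],"spin": 0}

```text
time: 16.55
tool_pos: [0.5003, 0.1231, 0.1781]
ee_rot: [3.14, 0.001, -0.582]
wrist_force: [-1.7, -2.0, -0.4]
width: 0.0008
```

```bash
python3 ang.py; python3 plan.py 350 360 6 0
```

```text
start (np.float64(-54.6437893239067), np.float64(-1.0)) now (np.float64(-58.327886085626915), np.float64(346.5))
[0.5003 0.1231] -0.581 plan [0.5015 0.1231] -0.585 F [-1.5 -2.5 -1.1] j6 2.28
[{"linear": [0.07, -0.13, 0], "spin": 1.3}, {"linear": [0.06, -0.14, 0], "spin": 1.2}, {"linear": [0.07, -0.13, 0], "spin": 1.2}, {"linear": [0.07, -0.13, 0], "spin": 1.3}, {"linear": [0.07, -0.13, 0], "spin": 1.2}, {"linear": [0.07, -0.13, 0], "spin": 1.3}]
```

Emit:
play_rows:
  rows:
    - {"linear": [0.07,-0.13,0],"spin": 1.2}
    - {"linear": [0.07,-0.13,0],"spin": 1.2}
    - {"linear": [0.07,-0.13,0],"spin": 1.2}
    - {"linear": [0.07,-0.13,0],"spin": 1.2}
    - {"linear": [0.07,-0.13,0],"spin": 1.2}
    - {"linear": [0.07,-0.13,0],"spin": 1.2}
    - {"linear": [0,0,0],"spin": 0}

```text
time: 17.18
tool_pos: [0.509, 0.1275, 0.1783]
ee_rot: [-3.141, 0.0, -0.71]
wrist_force: [-2.7, -2.5, -0.9]
width: 0.0004
```

```bash
python3 ang.py; python3 plan.py 360 365 4 0; python3 - <<'E'
from h import *
p=eyes.snapshot("side"); a=cv2.imread("pics/side0.png")[200:290,255:345]; b=p["frame"][200:290,255:345,::-1]
cv2.imwrite("pics/i.png",cv2.resize(np.hstack([a,b]),None,fx=4,fy=4,interpolation=cv2.INTER_CUBIC))
E
```

```text
start (np.float64(-54.6437893239067), np.float64(-1.0)) now (np.float64(-61.03800034506556), np.float64(357.0))
[0.5089 0.1275] -0.709 plan [0.5094 0.127 ] -0.716 F [-1.3 -1.8 -1.9] j6 2.42
[{"linear": [0.05, -0.1, 0], "spin": 0.9}, {"linear": [0.06, -0.09, 0], "spin": 1.0}, {"linear": [0.05, -0.1, 0], "spin": 0.9}, {"linear": [0.05, -0.09, 0], "spin": 0.9}]
```

View pics/i.png

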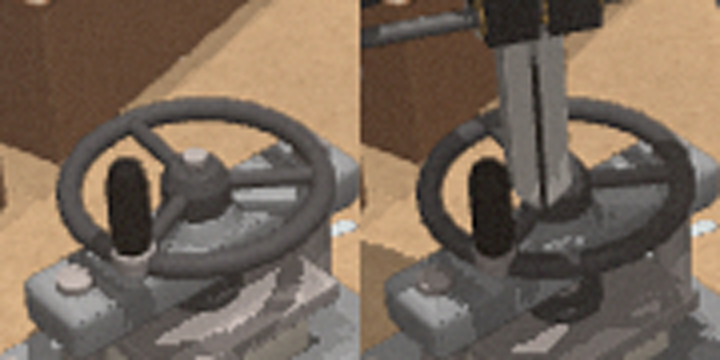

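The handle now looks back at its starting place (base at about (131,262) against (133,262) before). I back off and measure with the view clear.

Emit:
play_rows:
  rows:
    - {"linear": [-0.1,0.3,0],"spin": 0}
    - {"linear": [0,0.5,0],"spin": 0}
    - {"linear": [0,0.7,0],"spin": 0}
    - {"linear": [0,0,-1.5],"spin": 0}
    - {"linear": [0,0,-3],"spin": 0}
    - {"linear": [0,0,-4],"spin": 0}
    - {"linear": [-3,3,-2],"spin": 0}
    - {"linear": [-3,3,0],"spin": 0}
    - {"linear": [-3,3,0],"spin": 0}
    - {"linear": [-3,3,0],"spin": 0}
    - {"linear": [0,0,0],"spin": 0}
    - {"linear": [0,0,0],"spin": 0}

```text
time: 18.28
tool_pos: [0.3349, 0.1041, 0.2826]
ee_rot: [-3.137, -0.004, -0.708]
wrist_force: [0.9, -0.8, -0.2]
width: 0.0004
```

```bash
python3 ang.py; python3 - <<'E'
from h import *
import ang
p=eyes.snapshot("side"); A=cv2.imread("pics/side0.png"); B=p["frame"][:,:,::-1].copy()
for f in (0,4): 
    pr=proj(p,shapes(.531,.084,1.69-np.radians(f))[1]).mean(0); print("model px",f,pr)
for nm,I in (("s",A),("n",B)):
    w=(I.max(2)<48)[225:275,270:303]; n,l,st,c=cv2.connectedComponentsWithStats(w.astype(np.uint8)); k=1+np.argmax(st[1:,4]); print(nm,st[k],c[k])
cv2.imwrite("pics/j.png",cv2.resize(np.hstack([A[200:290,255:345],B[200:290,255:345]]),None,fx=4,fy=4,interpolation=cv2.INTER_CUBIC))
try:
  t=eyes.snapshot("top"); print([hubangle([p],[.531,.084,1.69]), hubangle([t,p],[.531,.084,1.69])])
except Exception as e: print(e)
for k in ["tape_roll","shaker","cup"]:
    for n,P in (("top",t),("side",p)):
        print(n,k,[(round(d["conf"],2),np.round(d["box"],1)) for d in finder.silhouettes(P,k)[:2]])
E
```

```text
start (np.float64(-54.6437893239067), np.float64(-1.0)) now (np.float64(-51.663631917116874), np.float64(359.0))
model px 0 [286.56681783 251.41283243]
model px 4 [284.50886384 250.76477113]
s [ 12  16  11  23 172] [16.61627907 27.86627907]
n [ 13  15  11  24 196] [17.38265306 27.34183673]
[(array([0.53004361, 0.08270004, 1.94243552]), np.float64(27.913043975830078)), (array([0.53135774, 0.08399575, 1.68064512]), np.float64(106.74026489257812))]
top tape_roll [(0.82, array([229.8, 246.4,  31.7,  34.9]))]
side tape_roll [(0.67, array([256. , 335.1,  42.4,  44.1]))]
top shaker []
side shaker [(0.72, array([333. , 323.1,  14.8,  40.5]))]
top cup [(0.61, array([354.2, 286.2,  37.1,  31. ]))]
side cup [(0.73, array([373.1, 255.3,  41.1,  32.4])), (0.5, array([302. , 247.7,  68. ,  45.7]))]
```

View pics/j.png

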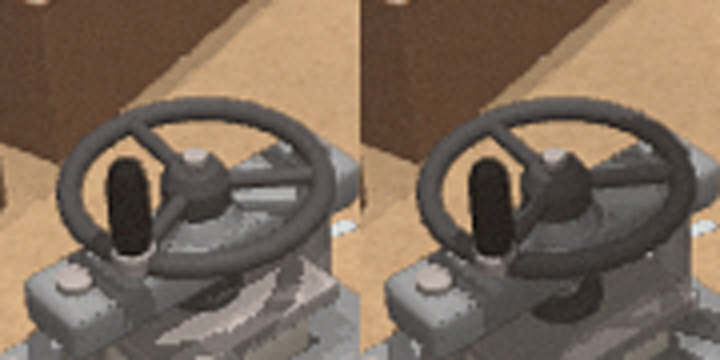

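```bash
python3 -c "
from bench import robot
print(robot.close_job())"
```

```text
the job is handed in; nothing more can be done
None
```

I pushed the hand wheel of the grey press through one clockwise turn and handed the job in. The closed fingers pushed the handle with their outside, without pinching it. I then backed off and lifted clear; the arm had finished by about 18.3 s.

- **Handle position:** with the view clear, the side camera read 359.0° on the same scale where the start read −1.0°, so a net turn of 360°. The two-camera fit gave 1.681 rad against 1.685 rad at the start.
- **Checks that disagreed:** a plain centroid of the dark handle pixels was off by 0.8 px, about 1.5°. The wheel fit from the side camera alone gave 1.94 rad; I discounted it because it did not match the picture.
- **Force:** the readings at the end of each move were about 5 N or less.
- **Bystanders:** the tape roll, shaker and cup showed in the same places as at the start, within 1 to 2 px. At the end the top view did not report the shaker, but the side view did.
- **Pad and platen:** I did not measure these. Nothing went near the pad, and the platen's travel is only inferred from the wheel's turn.

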